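# Find the slack slide bolt

## Robot

A 6-joint arm with a two-finger parallel gripper is mounted at the origin on a cart in front of the work surface, level with it; the furniture and walls round the work are solid. World frame = base frame: x ahead of the robot, y to its left, z up, the work surface at z = 0. Lengths are in m, angles in rad, forces in N, time in s.
With the tool pointing down it reaches from about 0.35 to 0.975 m from the base axis. Payload 4.9 kg.
Tool frame: the origin (TCP) lies at the very end of the fingers, on their centre line; the grasp point (between the pads) lies 19 mm behind it; z points along the fingers, y is the line along which they close (so a half turn about z gives the same grasp; the last joint's range is limited). The gripper opens to 85 mm and grips with 20 to 120 N. Pads are 22 mm wide; open, the fingers measure 114 mm over their backs; the gripper's body (76 mm by 85 mm) begins 54 mm behind the grasp point. The pads swing forward as they close: fully open they stand 13 mm farther back than shut.
Start: joints at [1.197, 0.053, 1.613, -0, 1.476, -0.119], TCP at [0.158, 0.605, 0.231] pointing down, gripper open.
Joint ranges: [-3.01, 3.01], [-1.01, 2.22], [0.06, 2.58], [-1.02, 4.17], [0.09, 2.62], [-3.14, 3.14]. Speed limits (rad/s): [2.57, 2.57, 3.14, 3.14, 3.14, 3.14].

## Interface

Orientations are given as a unit quaternion [w, x, y, z].
In Python, from plant import manip gives the robot as it stands.
- The arm moves only by the tool play_rows, never from a script. Its argument "series" is a list that holds one entry, the list of rows, each a list of 7 numbers: the shift along the world's x, y, z in m, then the turn, a rotation vector about the world's x, y, z in degrees, then the opening, from 0 (shut) to 1 (fully open). In form: [[[dx, dy, dz, rx, ry, rz, grip], ...]]. A call has 1 to 10 rows; each row shifts and turns the commanded pose from where the row before left it; what a row does not reach is not made up. A row lasts 1/10 s, in which the tool goes at most 50 mm and 8.59 degrees, less where a joint would pass 70% of its speed; a pose out of reach is approached as far as the arm can. A call with a gripper value outside its range is refused whole. The fingers move at their own pace and stop on an object; the grip force is fixed at half the most. Time passes only in rows, so rows that do not move let the fingers close. It gives the time, the measured TCP pose, the force, the opening and the grip force at its end, in the units of the state.
- manip.state(): the state, without advancing time (a new reading comes with each control period).
- manip.grab_frame(name): name is "scene" or "top"; returns a dict with "frame" (480x640x3 uint8, blue, green, red), "mtx" (3x3 intrinsics, pixels), "R" (3x3) and "t" (3): a world point X has camera coordinates R X + t. Camera axes: x right, y down, z forward; pixel columns grow to the right and rows downward; lengths in m; the calibration is good to about 2 mm. A picture is of the moment at which its call begins. There is no depth.
- manip.job_done(): hands the job in; it is judged then, once.
The state is a dict: "time": time; "joint_pos": joint angles; "joint_vel": joint speeds; "joint_efforts": joint torques, N m; "tool_pos": TCP position; "tool_rot": TCP orientation; "contact_force": force on the tool from outside, world axes, zero at the start; "ft_torque": the same for the moment, N m; "gripper_width": opening from 0.0 (shut) to 1.0 (fully open); "grasp_force": force on a finger pad.
Only numpy, scipy, OpenCV 4.12 (cv2) and the standard library are available. Lean on these libraries where they do the work, as an engineer would, in place of code of your own. Each camera call takes 0.05 s, during which the arm holds its last target. There are 200 camera calls.

## Task

Three rebuilt slide bolts on the plywood board need checking: working from left to right as the robot sees them, draw each black knob fully out and feel whether it clicks over. Push the two sound bolts, the ones that resist and then snap over, fully home again, and leave the slack one, which slides evenly with hardly any resistance, standing about two thirds of the way out (20 mm), where no sound bolt would stay, so that the fitter sees it. Do not disturb the oil bottle, the padlock or the pliers.

Things in the scene. Friction and masses are not known exactly. Their poses are not given: they have to be found in the camera images.
- board: Pale plywood board, fixed, 170 (x) x 400 (y) x 12 mm; origin at the centre of its underside, +x to the back of the worktop, +y to the robot's left. Three like slide bolts stand on it parallel to its x, at y = +130, 0, -130 mm (+-5). Each has a grey case 90 x 42 mm, top 73 mm over the worktop; a 12 mm stem joins it to a black knob in front. Which bolt is where, and is slack, changes each run.
- knob_p (a point): Centre of the black knob (26 mm diameter, 26 mm long, level axis, thin brass band) of one of the three bolts; 52 mm above the worktop, 40 mm above the board. Level frame parallel to the board's: -x is the way it is drawn out, towards the robot. At home the centre is 50 mm in front of its case. Free space beside and above: it can be pinched from above across its diameter.
- slide_p (a joint): Draw of the bolt with knob_p, m: 0 home (at the start), 0.030 fully out; stops at both. If sound, an over-centre cam resists with 9 to 12 N at first, none half-way (15 mm), then throws it on to the far stop and holds it; the same in reverse; it stays nowhere between except within 2 mm of half-way. If slack the cam is gone: an even drag of 1 to 3 N all the way, and it stays where left.
- knob_q (a point): Centre of the black knob (26 mm diameter, 26 mm long, level axis, thin brass band) of one of the three bolts; 52 mm above the worktop, 40 mm above the board. Level frame parallel to the board's: -x is the way it is drawn out, towards the robot. At home the centre is 50 mm in front of its case. Free space beside and above: it can be pinched from above across its diameter.
- slide_q (a joint): Draw of the bolt with knob_q, m: 0 home (at the start), 0.030 fully out; stops at both. If sound, an over-centre cam resists with 9 to 12 N at first, none half-way (15 mm), then throws it on to the far stop and holds it; the same in reverse; it stays nowhere between except within 2 mm of half-way. If slack the cam is gone: an even drag of 1 to 3 N all the way, and it stays where left.
- knob_r (a point): Centre of the black knob (26 mm diameter, 26 mm long, level axis, thin brass band) of one of the three bolts; 52 mm above the worktop, 40 mm above the board. Level frame parallel to the board's: -x is the way it is drawn out, towards the robot. At home the centre is 50 mm in front of its case. Free space beside and above: it can be pinched from above across its diameter.
- slide_r (a joint): Draw of the bolt with knob_r, m: 0 home (at the start), 0.030 fully out; stops at both. If sound, an over-centre cam resists with 9 to 12 N at first, none half-way (15 mm), then throws it on to the far stop and holds it; the same in reverse; it stays nowhere between except within 2 mm of half-way. If slack the cam is gone: an even drag of 1 to 3 N all the way, and it stays where left.
- oil_mid (a point): Cream oil bottle with a red spout, 38 mm diameter, 110 mm tall, standing loose to the left of the board; this is its middle, 55 mm up. A bystander.
- lock_mid (a point): Brass padlock, 64 x 40 x 14 mm, lying loose on the worktop to the right of the board; this is its middle, 7 mm up. A bystander.
- plier_mid (a point): Blue-handled pliers, 168 x 44 x 11 mm, lying loose on the worktop at the front left; this is its middle, 5 mm up. A bystander.

How it is judged:
By the outcome, as a careful person would: the job done as asked, in the order asked, and still so for the second after the job is handed in, with the robot touching nothing.
It also fails if it takes over 72 s, if anything falls off the work surface, if the arm or the gripper's body presses on something with over 40 N, if the wrist force passes 120 N, or if a joint passes its speed limit or range.

## Working session

There is one attempt and no reset: what is moved stays moved. The work goes in short steps, Python scripts to look and compute and a tool call to move; the robot and the scene stay as the last step left them, time stands still between calls to the robot, and variables do not carry over. Pictures are saved under pics/ and viewed, at most 10 in all, crops included, and the job is handed in when it is done.

Besides the shell and the picture viewer there is one more tool, called after ">>>" by a JSON object that holds its "op" and its "data", one argument or row to a line. play_rows: Moves the arm, as the interface text tells. Its arguments: {"type":"object","properties":{"series":{"type":"array"}},"required":["series"]}

```bash
mkdir -p pics
python3 - <<'E'
from plant import manip
import cv2,numpy as np
for n in("scene","top"):
    d=manip.grab_frame(n); cv2.imwrite(f"pics/{n}0.png",d["frame"]); np.savez(f"{n}.npz",**d)
    print(n,d["mtx"].tolist(),(-d["R"].T@d["t"]).round(3),d["R"].round(3).tolist())
s=manip.state(); print(s)
E
```

```text
scene [[502.0139197129249, 0.0, 319.693144071707], [0.0, 502.0139197129249, 242.87661608556627], [0.0, 0.0, 1.0]] [-0.351 -0.694  0.524] [[0.626, -0.78, -0.007], [-0.306, -0.238, -0.922], [0.717, 0.579, -0.387]]
top [[599.0619472730518, 0.0, 323.12707830309296], [0.0, 599.0619472730518, 247.1852389609444], [0.0, 0.0, 1.0]] [ 0.259 -0.012  1.539] [[0.005, -1.0, -0.018], [-0.988, -0.002, -0.157], [0.157, 0.018, -0.987]]
{'time': 0.1, 'joint_pos': array([ 1.19702182e+00,  5.33039789e-02,  1.61414462e+00,  2.30201409e-05,
        1.47601290e+00, -1.19012713e-01]), 'joint_vel': array([ 0.00152348, -0.00069601, -0.00493617,  0.00031187, -0.00156982,
        0.00111023]), 'joint_efforts': array([ 6.69807159e-04, -3.94896019e+01, -3.71366072e+01, -5.81998484e-05,
        3.84760962e-03, -7.00676040e-06]), 'tool_pos': array([0.15730401, 0.60430072, 0.23018503]), 'tool_rot': array([-2.39024243e-04,  1.27037732e-01,  9.91897445e-01, -9.03405634e-04]), 'contact_force': array([ 0.08577281, -0.20098708, -0.69049482]), 'ft_torque': array([-0.0220251 ,  0.02888147, -0.00483109]), 'grasp_force': 0.0, 'gripper_width': 0.9997323940453845}
```

View pics/top0.png

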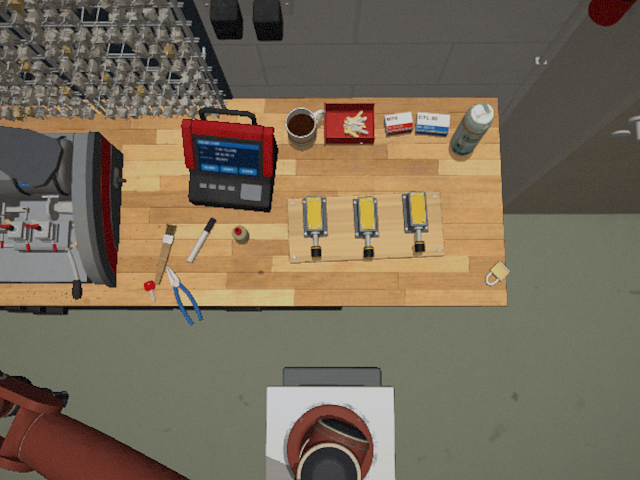

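View pics/scene0.png

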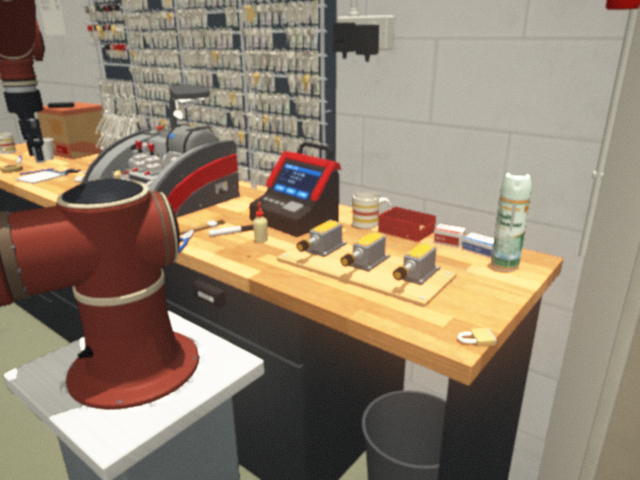

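The top view shows knobs near px (316,251), (369,251), (419,246), and the board with corners about (288,199), (440,193), (443,255), (291,262). The bottle is at (240,233), the padlock at (497,273) and the pliers at (183,297). I'll zoom in next.

```bash
cat > h.py <<'E'
import numpy as np,cv2
def px2w(d,u,v,z):
    r=d["R"].T@np.linalg.solve(d["mtx"],[u,v,1.]); c=-d["R"].T@d["t"]
    return (c+r*(z-c[2])/r[2])
E
python3 - <<'E'
import numpy as np,cv2
from h import px2w
d=np.load("top.npz")
c=d["frame"][185:270,280:450]; cv2.imwrite("pics/crop.png",cv2.resize(c,None,fx=4.7,fy=4.7,interpolation=cv2.INTER_CUBIC))
for p in[(316,251),(369,251),(419,246)]: print("knob",px2w(d,*p,.058).round(4))
for p in[(288,199),(440,193),(443,255),(291,262)]: print("board",px2w(d,*p,.012).round(4))
print(px2w(d,240,233,.08),px2w(d,183,297,0))
E
```

```text
knob [0.4846 0.0331 0.058 ]
knob [ 0.4849 -0.0993  0.058 ]
knob [ 0.4977 -0.224   0.058 ]
board [0.6291 0.1087 0.012 ]
board [ 0.6453 -0.2881  0.012 ]
board [ 0.4818 -0.2916  0.012 ]
board [0.4629 0.0987 0.012 ]
[0.52610109 0.22138985 0.08      ] [0.37287112 0.37707732 0.        ]
```

View pics/crop.png

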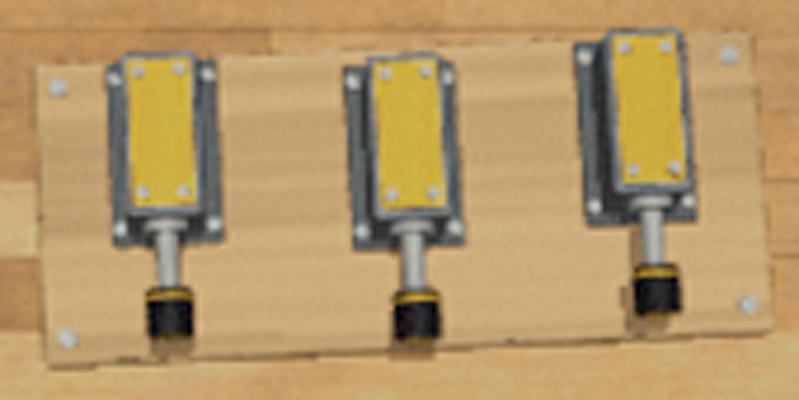

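>>> {"op": "play_rows", "data": {
  "series": [
    [[0.016,-0.03,-0.002,0,0,1.7,1],[0.016,-0.03,-0.002,0,0,1.7,1],[0.016,-0.03,-0.002,0,0,1.7,1],[0.016,-0.03,-0.002,0,0,1.7,1],[0.016,-0.03,-0.002,0,0,1.7,1],[0.016,-0.03,-0.002,0,0,1.7,1],[0.016,-0.03,-0.002,0,0,1.7,1],[0.016,-0.03,-0.002,0,0,1.7,1],[0.016,-0.03,-0.002,0,0,1.7,1],[0.016,-0.03,-0.002,0,0,1.7,1]]
  ]
}}

```text
time: 1.1
tool_pos: [0.3177, 0.3034, 0.2108]
tool_rot: [-0.0, -0.022, 1.0, -0.0]
contact_force: [0.4, -0.5, -0.2]
gripper_width: 1.003
grasp_force: 0.0
```

>>> {"op": "play_rows", "data": {
  "series": [
    [[0.017,-0.028,-0.002,0,0,0,0.8],[0.017,-0.028,-0.002,0,0,0,0.8],[0.017,-0.028,-0.002,0,0,0,0.8],[0.017,-0.028,-0.002,0,0,0,0.8],[0.017,-0.028,-0.002,0,0,0,0.8],[0.017,-0.028,-0.005,0,0,0,0.8],[0.017,-0.028,-0.01,0,0,0,0.8],[0.017,-0.028,-0.01,0,0,0,0.8],[0.017,-0.025,-0.01,0,0,0,0.8],[0.012,-0.018,-0.01,0,0,0,0.8]]
  ]
}}

```text
time: 2.1
tool_pos: [0.483, 0.0362, 0.1555]
tool_rot: [-0.0, -0.02, 1.0, -0.0]
contact_force: [-0.4, -0.7, 0.5]
gripper_width: 0.8
grasp_force: 0.0
```

>>> {"op": "play_rows", "data": {
  "series": [
    [[0,-0.003,-0.025,0,0,0,0.8],[0,0,-0.025,0,0,0,0.8],[0,0,-0.025,0,0,0,0.8],[0,0,-0.025,0,0,0,0.8],[0,0,-0.015,0,0,0,0.8],[0,0,-0.009,0,0,0,0.8],[0,0,0,0,0,0,0.8]]
  ]
}}

```text
time: 2.8
tool_pos: [0.4812, 0.0349, 0.0308]
tool_rot: [-0.002, -0.021, 1.0, 0.0]
contact_force: [0.7, 0.4, -0.2]
gripper_width: 0.801
grasp_force: 0.0
```

Run:
```python
from plant import manip
import cv2
d=manip.grab_frame("scene"); cv2.imwrite("pics/s1.png",cv2.resize(d["frame"][180:320,250:450],None,fx=4,fy=4,interpolation=cv2.INTER_CUBIC))
```

```text
(no output)
```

View pics/s1.png

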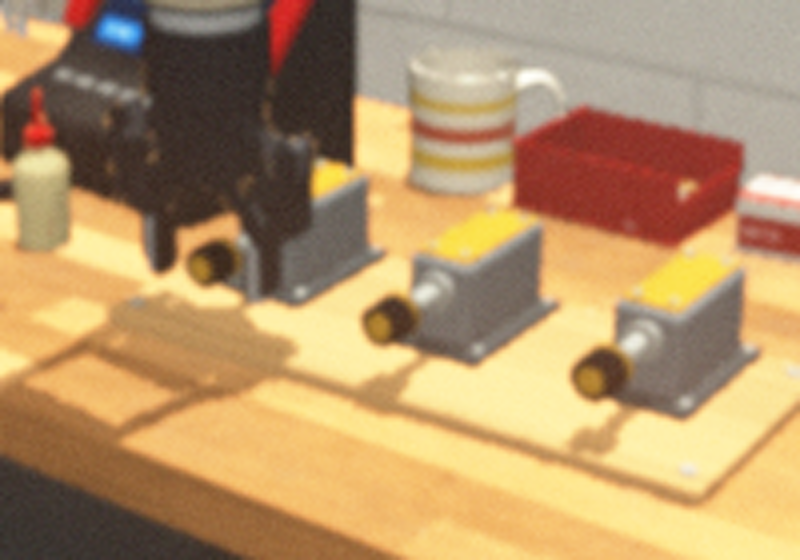

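The fingers straddle the left knob, which is at crop (212,262), with the fingers at (160,240) and (265,240). I'll close on it.

>>> {"op": "play_rows", "data": {
  "series": [
    [[0,0,0,0,0,0,0.2],[0,0,0,0,0,0,0],[0,0,0,0,0,0,0],[0,0,0,0,0,0,0],[0,0,0,0,0,0,0],[0,0,0,0,0,0,0],[0,0,0,0,0,0,0]]
  ]
}}

```text
time: 3.55
tool_pos: [0.4833, 0.0351, 0.0335]
tool_rot: [0.001, -0.021, 1.0, 0.0]
contact_force: [-2.1, 1.2, 6.3]
gripper_width: 0.281
grasp_force: 58.6
```

>>> {"op": "play_rows", "data": {
  "series": [
    [[-0.003,0,0,0,0,0,0],[-0.002,0,0,0,0,0,0],[0,0,0,0,0,0,0],[0,0,0,0,0,0,0]]
  ]
}}

```text
time: 3.95
tool_pos: [0.4808, 0.0349, 0.0336]
tool_rot: [0.004, -0.021, 1.0, 0.0]
contact_force: [9.5, 1.8, -3.1]
gripper_width: 0.284
grasp_force: 59.2
```

>>> {"op": "play_rows", "data": {
  "series": [
    [[-0.003,0,0,0,0,0,0],[-0.002,0,0,0,0,0,0],[0,0,0,0,0,0,0],[0,0,0,0,0,0,0]]
  ]
}}

```text
time: 4.35
tool_pos: [0.4752, 0.0347, 0.0336]
tool_rot: [0.004, -0.021, 1.0, -0.0]
contact_force: [6.2, 1.2, -1.3]
gripper_width: 0.284
grasp_force: 60.1
```

>>> {"op": "play_rows", "data": {
  "series": [
    [[-0.003,-0.001,0,0,0,0,0],[-0.002,0,0,0,0,0,0],[0,0,0,0,0,0,0],[0,0,0,0,0,0,0]]
  ]
}}

```text
time: 4.75
tool_pos: [0.4688, 0.0344, 0.0335]
tool_rot: [0.001, -0.021, 1.0, 0.001]
contact_force: [0.7, 5.2, 6.1]
gripper_width: 0.287
grasp_force: 60.8
```

>>> {"op": "play_rows", "data": {
  "series": [
    [[-0.003,0,0,0,0,0,0],[-0.002,0,0,0,0,0,0],[0,0,0,0,0,0,0],[0,0,0,0,0,0,0]]
  ]
}}

```text
time: 5.15
tool_pos: [0.4623, 0.034, 0.0335]
tool_rot: [-0.001, -0.021, 1.0, 0.0]
contact_force: [-5.3, 2.3, 11.9]
gripper_width: 0.283
grasp_force: 61.5
```

>>> {"op": "play_rows", "data": {
  "series": [
    [[-0.003,0,0,0,0,0,0],[-0.002,0,0,0,0,0,0],[0,0,0,0,0,0,0],[0,0,0,0,0,0,0]]
  ]
}}

```text
time: 5.55
tool_pos: [0.4563, 0.0338, 0.0334]
tool_rot: [-0.002, -0.021, 1.0, -0.0]
contact_force: [-9.2, 0.4, 15.7]
gripper_width: 0.282
grasp_force: 61.9
```

>>> {"op": "play_rows", "data": {
  "series": [
    [[-0.003,0,0,0,0,0,0],[-0.002,0,0,0,0,0,0],[0,0,0,0,0,0,0],[0,0,0,0,0,0,0]]
  ]
}}

```text
time: 5.95
tool_pos: [0.4532, 0.0336, 0.0335]
tool_rot: [0.001, -0.021, 1.0, -0.0]
contact_force: [-1.9, 1.1, 8.2]
gripper_width: 0.286
grasp_force: 60.9
```

Resistance falls from +9.5 N to −9.2 N, so this bolt snaps over and is sound. I'll pull 3 mm more to reach the stop, then push it home.

>>> {"op": "play_rows", "data": {
  "series": [
    [[-0.003,0,0,0,0,0,0],[0,0,0,0,0,0,0],[0,0,0,0,0,0,0]]
  ]
}}

```text
time: 6.25
tool_pos: [0.4532, 0.0336, 0.0336]
tool_rot: [0.005, -0.021, 1.0, -0.0]
contact_force: [11.9, 3.1, -3.5]
gripper_width: 0.284
grasp_force: 59.7
```

>>> {"op": "play_rows", "data": {
  "series": [
    [[0.005,0,0,0,0,0,0],[0.005,0,0,0,0,0,0],[0.005,0.001,0,0,0,0,0],[0.005,0,0,0,0,0,0],[0.005,0,0,0,0,0,0],[0.004,0,0,0,0,0,0],[0.003,0,0,0,0,0,0],[0.002,0,0,0,0,0,0],[0,0,0,0,0,0,0],[0,0,0,0,0,0,0]]
  ]
}}

```text
time: 7.25
tool_pos: [0.4833, 0.0351, 0.0335]
tool_rot: [-0.001, -0.021, 1.0, 0.0]
contact_force: [-5.6, 2.9, 12.4]
gripper_width: 0.283
grasp_force: 61.7
```

>>> {"op": "play_rows", "data": {
  "series": [
    [[0,0,0,0,0,0,0.7],[0,0,0,0,0,0,0.7],[0,0,0,0,0,0,0.7],[0,0,0,0,0,0,0.7],[0,0,0.03,0,0,0,0.7],[0,0,0.03,0,0,0,0.7],[0,0,0.02,0,0,0,0.7],[0,-0.033,0.005,0,0,0,0.7],[0,-0.033,0,0,0,0,0.7],[0,-0.033,0,0,0,0,0.7]]
  ]
}}

```text
time: 8.25
tool_pos: [0.4835, -0.0653, 0.1177]
tool_rot: [0.0, -0.021, 1.0, -0.0]
contact_force: [0.6, -0.7, 0.0]
gripper_width: 0.7
grasp_force: 0.0
```

>>> {"op": "play_rows", "data": {
  "series": [
    [[0,-0.033,0,0,0,0,0.7],[0,0,0,0,0,0,0.7],[0,0,0,0,0,0,0.7]]
  ]
}}

```text
time: 8.55
tool_pos: [0.4832, -0.0975, 0.117]
tool_rot: [-0.0, -0.02, 1.0, 0.0]
contact_force: [-0.5, 0.3, 0.9]
gripper_width: 0.696
grasp_force: 0.0
```

Run:
```python
from plant import manip
import cv2
from h import px2w
d=manip.grab_frame("scene"); cv2.imwrite("pics/s2.png",cv2.resize(d["frame"][180:320,250:450],None,fx=4,fy=4,interpolation=cv2.INTER_CUBIC))
for p in[(316,251.6),(368.5,252.2),(419.8,246.7)]:
  import numpy as np; print(px2w(np.load("top.npz"),*p,.055).round(4))
```

```text
[0.4836 0.0332 0.055 ]
[ 0.4823 -0.0982  0.055 ]
[ 0.4964 -0.2264  0.055 ]
```

View pics/s2.png

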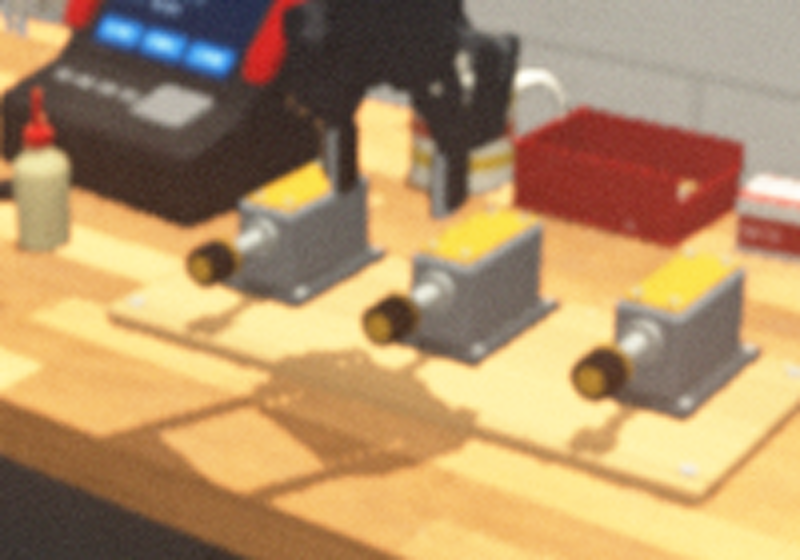

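Bolt 1 is home, with its knob at crop (212,262), as before. The gripper hangs above knob 2 at (390,318). I'll descend and close.

>>> {"op": "play_rows", "data": {
  "series": [
    [[-0.001,0,-0.03,0,0,0,0.7],[0,0,-0.03,0,0,0,0.7],[0,0,-0.017,0,0,0,0.7],[0,0,-0.008,0,0,0,0.7],[0,0,0,0,0,0,0.3],[0,0,0,0,0,0,0],[0,0,0,0,0,0,0],[0,0,0,0,0,0,0],[0,0,0,0,0,0,0],[0,0,0,0,0,0,0]]
  ]
}}

```text
time: 9.6
tool_pos: [0.4835, -0.0967, 0.0337]
tool_rot: [0.001, -0.021, 1.0, 0.001]
contact_force: [-1.4, 6.4, 6.1]
gripper_width: 0.282
grasp_force: 59.2
```

>>> {"op": "play_rows", "data": {
  "series": [
    [[-0.003,0,0,0,0,0,0],[-0.002,0,0,0,0,0,0],[0,0,0,0,0,0,0],[0,0,0,0,0,0,0]]
  ]
}}

```text
time: 10.0
tool_pos: [0.4806, -0.0969, 0.0338]
tool_rot: [0.004, -0.021, 1.0, 0.0]
contact_force: [9.2, 5.6, -2.2]
gripper_width: 0.286
grasp_force: 59.2
```

>>> {"op": "play_rows", "data": {
  "series": [
    [[-0.003,0,0,0,0,0,0],[-0.002,0,0,0,0,0,0],[0,0,0,0,0,0,0],[0,0,0,0,0,0,0]]
  ]
}}

```text
time: 10.4
tool_pos: [0.475, -0.0971, 0.0338]
tool_rot: [0.003, -0.021, 1.0, -0.0]
contact_force: [4.8, 4.6, -1.4]
gripper_width: 0.284
grasp_force: 59.9
```

>>> {"op": "play_rows", "data": {
  "series": [
    [[-0.003,-0.001,0,0,0,0,0],[-0.002,0,0,0,0,0,0],[0,0,0,0,0,0,0],[0,0,0,0,0,0,0]]
  ]
}}

```text
time: 10.8
tool_pos: [0.4688, -0.0974, 0.0337]
tool_rot: [0.002, -0.021, 1.0, 0.001]
contact_force: [0.1, 7.7, 3.9]
gripper_width: 0.283
grasp_force: 60.5
```

>>> {"op": "play_rows", "data": {
  "series": [
    [[-0.003,0,0,0,0,0,0],[-0.002,0,0,0,0,0,0],[0,0,0,0,0,0,0],[0,0,0,0,0,0,0]]
  ]
}}

```text
time: 11.2
tool_pos: [0.4626, -0.0977, 0.0337]
tool_rot: [-0.0, -0.021, 1.0, 0.001]
contact_force: [-4.3, 5.5, 8.2]
gripper_width: 0.284
grasp_force: 61.0
```

>>> {"op": "play_rows", "data": {
  "series": [
    [[-0.003,0,0,0,0,0,0],[-0.002,0,0,0,0,0,0],[0,0,0,0,0,0,0],[0,0,0,0,0,0,0]]
  ]
}}

```text
time: 11.6
tool_pos: [0.4567, -0.098, 0.0337]
tool_rot: [-0.002, -0.021, 1.0, 0.0]
contact_force: [-8.4, 5.0, 10.6]
gripper_width: 0.286
grasp_force: 61.2
```

>>> {"op": "play_rows", "data": {
  "series": [
    [[-0.003,0,0,0,0,0,0],[-0.003,0,0,0,0,0,0],[-0.002,0,0,0,0,0,0],[0,0,0,0,0,0,0],[0,0,0,0,0,0,0]]
  ]
}}

```text
time: 12.1
tool_pos: [0.4534, -0.0982, 0.0339]
tool_rot: [0.005, -0.021, 1.0, -0.0]
contact_force: [12.5, 4.8, -5.3]
gripper_width: 0.285
grasp_force: 59.7
```

Bolt 2 is sound too (+9.2 to −8.4 N, then the stop). I'll push it home and move to bolt 3.

>>> {"op": "play_rows", "data": {
  "series": [
    [[0.005,0,0,0,0,0,0],[0.005,0,0,0,0,0,0],[0.005,0.001,0,0,0,0,0],[0.005,0,0,0,0,0,0],[0.005,0,0,0,0,0,0],[0.004,0,0,0,0,0,0],[0.003,0,0,0,0,0,0],[0.002,0,0,0,0,0,0],[0,0,0,0,0,0,0],[0,0,0,0,0,0,0]]
  ]
}}

```text
time: 13.1
tool_pos: [0.4835, -0.0967, 0.0337]
tool_rot: [-0.001, -0.021, 1.0, 0.001]
contact_force: [-6.0, 6.0, 11.6]
gripper_width: 0.284
grasp_force: 61.5
```

>>> {"op": "play_rows", "data": {
  "series": [
    [[0,0,0,0,0,0,0.7],[0,0,0,0,0,0,0.7],[0,0,0,0,0,0,0.7],[0,0,0,0,0,0,0.7],[0,0,0.03,0,0,0,0.7],[0,0,0.03,0,0,0,0.7],[0,0,0.02,0,0,0,0.7],[0.003,-0.032,0.005,0,0,0,0.7],[0.003,-0.032,0,0,0,0,0.7],[0.003,-0.032,0,0,0,0,0.7]]
  ]
}}

```text
time: 14.1
tool_pos: [0.4929, -0.1944, 0.1179]
tool_rot: [0.001, -0.021, 1.0, -0.0]
contact_force: [0.3, -0.1, 0.0]
gripper_width: 0.697
grasp_force: 0.0
```

>>> {"op": "play_rows", "data": {
  "series": [
    [[0.003,-0.032,0,0,0,0,0.7],[0,0,0,0,0,0,0.7],[0,0,0,0,0,0,0.7]]
  ]
}}

```text
time: 14.4
tool_pos: [0.4953, -0.2256, 0.117]
tool_rot: [-0.0, -0.02, 1.0, 0.0]
contact_force: [0.9, -0.5, 0.0]
gripper_width: 0.699
grasp_force: 0.0
```

>>> {"op": "play_rows", "data": {
  "series": [
    [[0,0.001,-0.03,0,0,0,0.7],[0,0,-0.03,0,0,0,0.7],[0,0,-0.017,0,0,0,0.7],[0,0,-0.008,0,0,0,0.7],[0,0,0,0,0,0,0.3],[0,0,0,0,0,0,0],[0,0,0,0,0,0,0],[0,0,0,0,0,0,0],[0,0,0,0,0,0,0],[0,0,0,0,0,0,0]]
  ]
}}

```text
time: 15.4
tool_pos: [0.4964, -0.2243, 0.0338]
tool_rot: [0.001, -0.021, 1.0, -0.0]
contact_force: [-1.0, 4.2, 6.2]
gripper_width: 0.286
grasp_force: 59.3
```

>>> {"op": "play_rows", "data": {
  "series": [
    [[-0.003,0,0,0,0,0,0],[-0.002,0,0,0,0,0,0],[0,0,0,0,0,0,0],[0,0,0,0,0,0,0]]
  ]
}}

```text
time: 15.8
tool_pos: [0.4917, -0.2245, 0.0338]
tool_rot: [0.001, -0.021, 1.0, -0.0]
contact_force: [1.9, 3.1, 6.3]
gripper_width: 0.286
grasp_force: 59.4
```

>>> {"op": "play_rows", "data": {
  "series": [
    [[-0.003,0,0,0,0,0,0],[-0.002,0,0,0,0,0,0],[0,0,0,0,0,0,0],[0,0,0,0,0,0,0]]
  ]
}}

```text
time: 16.2
tool_pos: [0.4866, -0.2247, 0.0338]
tool_rot: [0.001, -0.021, 1.0, -0.001]
contact_force: [1.4, 2.4, 5.9]
gripper_width: 0.285
grasp_force: 59.4
```

>>> {"op": "play_rows", "data": {
  "series": [
    [[-0.003,-0.001,0,0,0,0,0],[-0.002,0,0,0,0,0,0],[0,0,0,0,0,0,0],[0,0,0,0,0,0,0]]
  ]
}}

```text
time: 16.6
tool_pos: [0.4816, -0.225, 0.0338]
tool_rot: [0.001, -0.021, 1.0, 0.0]
contact_force: [0.6, 5.9, 7.7]
gripper_width: 0.28
grasp_force: 59.6
```

>>> {"op": "play_rows", "data": {
  "series": [
    [[-0.003,0,0,0,0,0,0],[-0.002,0,0,0,0,0,0],[0,0,0,0,0,0,0],[0,0,0,0,0,0,0]]
  ]
}}

```text
time: 17.0
tool_pos: [0.4766, -0.2252, 0.0338]
tool_rot: [0.001, -0.021, 1.0, -0.0]
contact_force: [0.6, 5.3, 7.7]
gripper_width: 0.285
grasp_force: 59.5
```

>>> {"op": "play_rows", "data": {
  "series": [
    [[-0.003,0,0,0,0,0,0],[-0.002,0,0,0,0,0,0],[0,0,0,0,0,0,0],[0,0,0,0,0,0,0]]
  ]
}}

```text
time: 17.4
tool_pos: [0.4716, -0.2255, 0.0338]
tool_rot: [0.001, -0.021, 1.0, -0.0]
contact_force: [1.1, 5.3, 7.1]
gripper_width: 0.284
grasp_force: 59.5
```

>>> {"op": "play_rows", "data": {
  "series": [
    [[-0.003,0,0,0,0,0,0],[-0.003,0,0,0,0,0,0],[-0.002,0,0,0,0,0,0],[0,0,0,0,0,0,0],[0,0,0,0,0,0,0]]
  ]
}}

```text
time: 17.9
tool_pos: [0.4664, -0.2258, 0.0339]
tool_rot: [0.005, -0.02, 1.0, -0.001]
contact_force: [13.1, 2.8, -1.9]
gripper_width: 0.285
grasp_force: 59.4
```

Bolt 3 shows an even 1–2 N all the way and then the stop, so it is the slack one. I'll set it 20 mm out, at tool x ≈ 0.4764.

>>> {"op": "play_rows", "data": {
  "series": [
    [[0.004,0,0,0,0,0,0],[0.004,0,0,0,0,0,0],[0.004,0,0,0,0,0,0],[0,0,0,0,0,0,0],[0,0,0,0,0,0,0],[0,0,0,0,0,0,0]]
  ]
}}

```text
time: 18.5
tool_pos: [0.4753, -0.2253, 0.0338]
tool_rot: [0.001, -0.021, 1.0, -0.0]
contact_force: [-0.6, 5.7, 8.4]
gripper_width: 0.287
grasp_force: 60.6
```

>>> {"op": "play_rows", "data": {
  "series": [
    [[0.001,0,0,0,0,0,0],[0,0,0,0,0,0,0],[0,0,0,0,0,0,0]]
  ]
}}

```text
time: 18.8
tool_pos: [0.4759, -0.2252, 0.0338]
tool_rot: [0.0, -0.021, 1.0, 0.0]
contact_force: [-2.2, 5.1, 9.8]
gripper_width: 0.287
grasp_force: 60.6
```

>>> {"op": "play_rows", "data": {
  "series": [
    [[0,0,0,0,0,0,0.7],[0,0,0,0,0,0,0.7],[0,0,0,0,0,0,0.7],[0,0,0,0,0,0,0.7],[0,0,0.03,0,0,0,0.7],[0,0,0.03,0,0,0,0.7],[0,0,0.04,0,0,0,0.7],[0,0,0.04,0,0,0,0.7],[0,0,0.04,0,0,0,0.7],[0,0,0,0,0,0,0.7]]
  ]
}}

```text
time: 19.8
tool_pos: [0.4785, -0.2273, 0.2199]
tool_rot: [0.005, -0.021, 1.0, -0.004]
contact_force: [0.7, -0.8, 1.1]
gripper_width: 0.696
grasp_force: 0.0
```

Run:
```python
from plant import manip
import cv2
d=manip.grab_frame("scene"); cv2.imwrite("pics/s3.png",cv2.resize(d["frame"][180:320,250:450],None,fx=4,fy=4,interpolation=cv2.INTER_CUBIC))
```

```text
(no output)
```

View pics/s3.png

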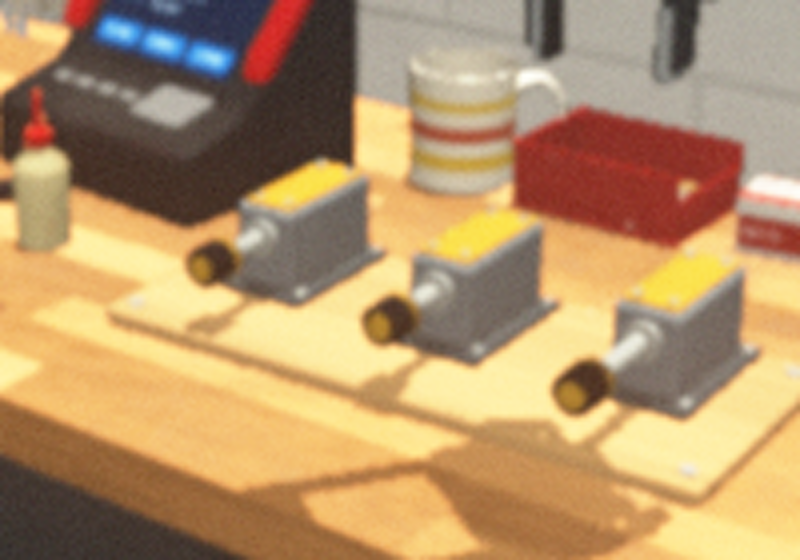

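Knobs 1 and 2 are back at (212,262) and (390,318). Knob 3 has moved from (600,372) to about (582,386). I'll check that shift against the calibration.

Run:
```python
from plant import manip
import cv2,numpy as np
a=np.load("scene.npz"); b=manip.grab_frame("scene")["frame"]
pr=lambda X:(lambda p:p[:2]/p[2])(a["mtx"]@(a["R"]@np.array(X)+a["t"]))
c=pr([.485,-.225,.052]); print("20mm px",4*(pr([.465,-.2259,.052])-pr([.485,-.225,.052])))
def loc(tx,ty):
    x,y=int(250+tx/4),int(180+ty/4); f=cv2.resize(a["frame"][y-7:y+8,x-7:x+6],None,fx=4,fy=4,interpolation=2)
    g=cv2.resize(b[y-14:y+15,x-14:x+13],None,fx=4,fy=4,interpolation=2)
    r=cv2.matchTemplate(g,f,cv2.TM_CCOEFF_NORMED); m=cv2.minMaxLoc(r); return m[1],np.array(m[3])-28
for p in[(212,262),(390,318),(597,374)]: print(loc(*p))
```

```text
20mm px [-18.44329211  14.09726732]
(0.9973598122596741, array([0, 0]))
(0.9974160194396973, array([0, 0]))
(0.935027539730072, array([-20,  13]))
```

It matches 20 mm within measurement error, and the other two bolts are exactly home.

```bash
python3 -c "
from plant import manip
print(manip.job_done())"
```

```text
the job is handed in; nothing more can be done
None
```

I checked all three bolts left to right and handed the job in: the left and middle bolts are sound and pushed fully home, and the slack right one stands about 20 mm out; the arm went nowhere near the oil bottle, padlock or pliers.

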